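# Lay the standing steel tube down on the grinding rest

## Task

Tip the standing rectangular steel tube over the steel edge of the low rubber-topped rest beside it, so that it ends lying on its broad face across the rest, pointing straight away from where it stood and left alone there. Only push and support it with the fingers: do not grip, lift or carry it. Ease it down gently all the way, without letting it drop, and leave the pipe, bottle, jar and hammer as they are.

Things in the scene. Friction and masses are not known exactly. Their poses are not given: they have to be found in the camera images.
- rest: Fixed low block, wood with a black rubber top: 120 mm along its x, 150 mm along its y, 16 mm high. Origin at the centre of its underside (on the bench), z up. The tube stands at its -x side and is to fall and point along +x. Its +x end is open: the laid tube sticks out there by 30 to 60 mm, 16 mm above the bench.
- stop_edge (a point): Middle of the rest's upper -x edge (steel strip), 16 mm above the bench; axes as the rest's. This is the stop; the tube turns over this edge. As the tube is lowered it slips back over the edge, its foot staying on the bench until about 1.1 rad of tilt, so that its foot end finally overhangs the edge by 16 to 50 mm.
- tube: Loose open-ended steel tube, 200 mm tall, standing on end: 32 mm thick along its x, 60 mm along its y, 0.5 to 0.8 kg. Origin: centre of its foot; z towards its top. At the start its +x faces the stop (heading within 3 degrees of the rest's +x), 2 to 5 mm from it. It overbalances at about 0.2 rad. Laid down, its +x face is underneath and its z points along the rest's +x.
- tube_mid (a point): Centre of the tube, 100 mm from its foot; axes as the tube's. 32 mm above the bench when laid down.
- tube_top (a point): Centre of the tube's top end, 200 mm from its foot; axes as the tube's.
- pipe: Bystander: loose copper-coloured open round pipe standing on the bench, 48 mm diameter, 150 mm tall; origin under its centre.
- oil: Bystander: loose grey oil bottle with black cap, 60 mm diameter, 170 mm tall; origin under its centre.
- jar: Bystander: loose amber glass jar with metal lid, 70 mm diameter, 80 mm tall; origin under its centre.
- hammer: Bystander: loose hammer lying on the bench near the robot, under 300 mm long, under 40 mm high, handle along its x; origin near its middle.
Things that resemble listed ones, but are neither listed nor needed, are in the scene too. What is shaped like the tube but blue or green is not meant.

How it is judged:
At the end, for the whole second after the job is handed in: The tube lies still and flat (within 0.1 rad) on the rest's rubber top with its former stop-side broad face down, in line with the rest's x within 15 degrees, its middle over the rest: within 45 mm of the rest's centre along x and 50 mm along y (angle between tube's own x axis and vertical above 3.04 rad and angle between the z axis of tube and the x axis of rest, either way round below 0.26 rad and x of tube_mid in the frame of rest between -0.045 and 0.045 m and y of tube_mid in the frame of rest between -0.05 and 0.05 m and z of tube_mid in the frame of rest between 0.026 and 0.038 m and linear speed of tube below 0.02 m/s and angular speed of tube below 0.1 rad/s); the robot touches nothing.
It fails at once if the tube drops: it turns faster than 4 rad/s (a free drop of its top by more than about 20 mm) (angular speed of tube above 4 rad/s).
It fails at once if the tube is lifted or carried: its middle rises more than 25 mm above its standing height, or its foot leaves its place by more than 80 mm (height (world z) of tube_mid above 0.125 m or distance of tube from where it was at the start of the episode above 0.08 m).
It fails at once if the tube is squeezed or pushed hard by the fingers (over 25 N) (contact force between the fingers and tube above 25 N).
It fails at once if a bystander is moved more than 20 mm or tipped (distance of any of pipe, oil, jar, hammer from where it was at the start of the episode above 0.02 m or angle between any of pipe, oil, jar's own z axis and vertical above 0.3 rad).
It also fails if it takes over 61 s, if anything falls off the work surface, if the arm or the gripper's body presses on something with over 40 N, if the wrist force passes 120 N, or if a joint passes its speed limit or range.

## Robot

A 6-joint arm with a two-finger parallel gripper is mounted at the origin on the work surface. World frame = base frame: x ahead of the robot, y to its left, z up, the work surface at z = 0. Lengths are in m, angles in rad, forces in N, time in s.
With the tool pointing down it reaches from about 0.275 to 1 m from the base axis. Payload 8.4 kg.
Tool frame: the origin (TCP) lies on the centre line of the jaws, within the pads' length; the fingertips stand 17 mm ahead of it and the grasp point (between the pads) lies 2 mm behind it (bot.tcp_to_tips is the z of the fingertips in the tool frame, in m); z points along the fingers, y is the line along which they close (so a half turn about z gives the same grasp; the last joint's range is limited). The gripper opens to 85 mm and grips with 20 to 120 N. Pads are 22 mm wide; open, the fingers measure 114 mm over their backs; the gripper's body (76 mm by 85 mm) begins 54 mm behind the grasp point. The pads swing forward as they close: fully open they stand 13 mm farther back than shut.
Start: joints at [-1.163, 0.353, 1.633, -0, 1.155, -0.002], TCP at [0.249, -0.573, 0.248] pointing down, gripper open.
Joint ranges: [-2.63, 2.63], [-0.92, 2.1], [0.06, 2.66], [-1.3, 4.44], [0, 2.69], [-3.02, 3.02]. Speed limits (rad/s): [2.22, 2.22, 2.79, 3.14, 3.14, 3.14].

## Interface

Orientations are given as a unit quaternion [x, y, z, w].
In Python, from workcell import bot, hand, kinematics, get_obs, vision, hand_in gives the robot as it stands. The module is installed in compiled form; this text tells all that it offers. Calls block until the motion is done:
- bot.reach(position, orientation): joint-space move of the TCP to a pose.
- bot.servo_line(position, ori=None, velocity=0.15): straight line of the TCP; ori=None keeps the orientation; velocity is the mean speed in m/s.
- bot.goto_joints(angles): joint-space move.
- hand.move_gripper(opening, strength=None): finger opening in m; strength is the grip in N (None keeps the last); returns when the fingers have stopped.
- bot.dwell(seconds).
- kinematics.solve_ik(position, orientation): joint angles nearest the present ones, or None.
- get_obs(): the state.
- vision.read_camera(name): name is "scene" or "top"; returns a dict with "frame" (400x640x3 uint8, red, green, blue), "intrinsics" (3x3 intrinsics, pixels), "view" (4x4, takes a point from world to camera coordinates). Camera axes: x right, y down, z forward; pixel columns grow to the right and rows downward; lengths in m; the calibration is good to about 2 mm. A picture is of the moment at which its call begins. There is no depth.
A pose or a line that the arm cannot do raises bot.IKError and nothing moves.
- hand_in(): hands the job in; it is judged then, once.
The state is a dict: "time_s": time; "joint_pos": joint angles; "joint_vel": joint speeds; "joint_efforts": joint torques, N m; "position": TCP position; "orientation": TCP orientation; "wrist_force": force on the tool from outside, world axes, zero at the start; "ft_torque": the same for the moment, N m; "gripper_width": finger opening in m; "grip_force": force on a finger pad.
Only numpy, scipy, OpenCV 4.12 (cv2) and the standard library are available. Lean on these libraries where they do the work, as an engineer would, in place of code of your own. Each camera call takes 0.05 s, during which the arm holds its last target. There are 200 camera calls.

## Working session

There is one attempt and no reset: what is moved stays moved. The work goes in short steps, each a Python script; the robot and the scene stay as the last script left them, time stands still between calls to the robot, and variables do not carry over. Pictures are saved under pics/ and viewed, at most 10 in all, crops included, and the job is handed in when it is done.

```bash
mkdir -p pics; python3 - <<'E'
from workcell import *
import cv2,numpy as np
for n in("scene","top"):
    d=vision.read_camera(n);cv2.imwrite(f"pics/{n}0.png",d["frame"][:,:,::-1]);np.savez(f"{n}0.npz",**d)
    print(n,d["intrinsics"].round(1).tolist(),d["view"].round(3).tolist())
o=get_obs();print(o["position"],o["orientation"],o["time_s"])
E
```

```text
scene [[390.6, 0.0, 319.2], [0.0, 390.6, 199.2], [0.0, 0.0, 1.0]] [[-0.812, 0.583, -0.015, 0.513], [0.357, 0.476, -0.804, -0.043], [-0.462, -0.658, -0.595, 1.04], [0.0, 0.0, 0.0, 1.0]]
top [[471.8, 0.0, 321.4], [0.0, 471.8, 195.9], [0.0, 0.0, 1.0]] [[-0.05, -0.999, -0.002, -0.075], [-0.975, 0.049, -0.216, 0.598], [0.216, -0.009, -0.976, 0.863], [0.0, 0.0, 0.0, 1.0]]
[ 0.24885759 -0.5728806   0.24763377] [ 9.79081144e-01  2.03469240e-01 -1.23232155e-04 -6.06443419e-04] 0.1
```

View pics/scene0.png

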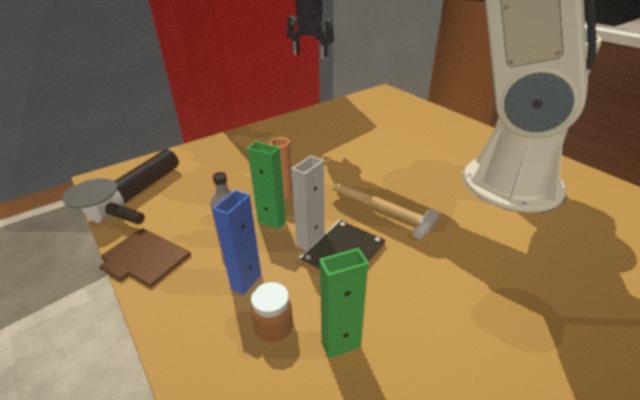

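View pics/top0.png

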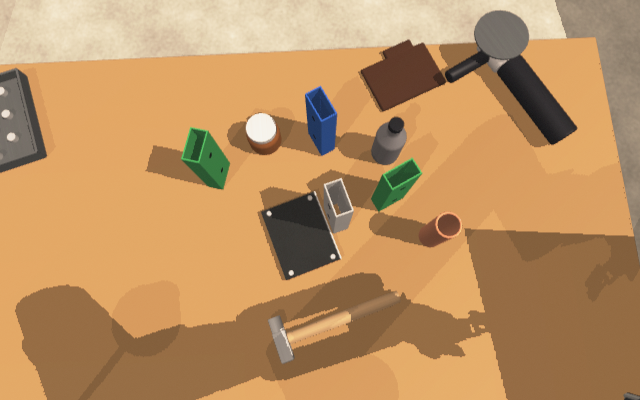

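The scene view shows the grey tube at about (308,205) beside the black rest at (343,248). In the top view the rest's corners are near (261,207), (312,193), (340,260) and (288,279), and the tube's top rim is at about (338,195). The tube stands on the rest's world −y side, so it falls towards +y. A green decoy and the pipe are behind it.

```bash
cat > geo.py <<'E'
import numpy as np,cv2
def ray(d,uv,z):
    K,V=d["intrinsics"],d["view"];R,t=V[:3,:3],V[:3,3]
    uv=np.atleast_2d(uv).astype(float)
    r=np.c_[uv,np.ones(len(uv))]@np.linalg.inv(K).T@R; c=-R.T@t
    return (c+r*((z-c[2])/r[:,2])[:,None])[:,:2]
def proj(d,P):
    P=np.atleast_2d(P);q=(P@d["view"][:3,:3].T+d["view"][:3,3])@d["intrinsics"].T
    return q[:,:2]/q[:,2:]
E
python3 - <<'E'
from geo import *
d=dict(np.load("top0.npz"));f=d["frame"];hsv=cv2.cvtColor(f,cv2.COLOR_RGB2HSV)
def big(m,roi):
    x0,x1,y0,y1=roi;k=np.zeros_like(m);k[y0:y1,x0:x1]=m[y0:y1,x0:x1]
    c=max(cv2.findContours(k,cv2.RETR_EXTERNAL,cv2.CHAIN_APPROX_NONE)[0],key=cv2.contourArea);return c[:,0]
m=((hsv[...,2]<75)).astype(np.uint8)*255
c=cv2.convexHull(big(m,(250,350,180,285)))[:,0]
r=cv2.minAreaRect((ray(d,c,.016)*1000).astype(np.float32));print("rest",r,cv2.boxPoints(r).round(0).tolist())
g=((hsv[...,1]<60)&(hsv[...,2]>75)).astype(np.uint8)*255
t=big(g,(315,360,170,240));print(cv2.approxPolyDP(cv2.convexHull(t.reshape(-1,1,2)),2,True)[:,0].tolist())
h=cv2.convexHull(t.reshape(-1,1,2))[:,0]
W=ray(d,h,.2)*1000;print(np.c_[h,W.round(0)].tolist())
im=f[165:290,245:365,::-1];im=cv2.resize(im,None,fx=4.8,fy=4.8,interpolation=cv2.INTER_CUBIC);cv2.imwrite("pics/crop.png",im)
s=dict(np.load("scene0.npz"));cv2.imwrite("pics/crop2.png",cv2.resize(s["frame"][130:290,230:400,::-1],None,fx=3.7,fy=3.7,interpolation=cv2.INTER_CUBIC))
E
```

```text
rest ((525.7643432617188, -57.02227783203125), (147.9447479248047, 115.08391571044922), 18.436920166015625) [[437.0, -26.0], [474.0, -135.0], [614.0, -88.0], [578.0, 21.0]]
[[341, 178], [352, 213], [347, 227], [333, 232], [324, 208], [324, 184]]
[[341.0, 178.0, 593.0, -138.0], [349.0, 199.0, 556.0, -149.0], [352.0, 207.0, 542.0, -154.0], [352.0, 213.0, 532.0, -153.0], [350.0, 219.0, 522.0, -149.0], [347.0, 227.0, 509.0, -143.0], [346.0, 228.0, 507.0, -141.0], [335.0, 232.0, 501.0, -123.0], [333.0, 232.0, 502.0, -120.0], [331.0, 227.0, 510.0, -117.0], [324.0, 208.0, 543.0, -107.0], [324.0, 184.0, 584.0, -109.0], [326.0, 183.0, 585.0, -112.0], [340.0, 178.0, 593.0, -137.0]]
```

View pics/crop.png

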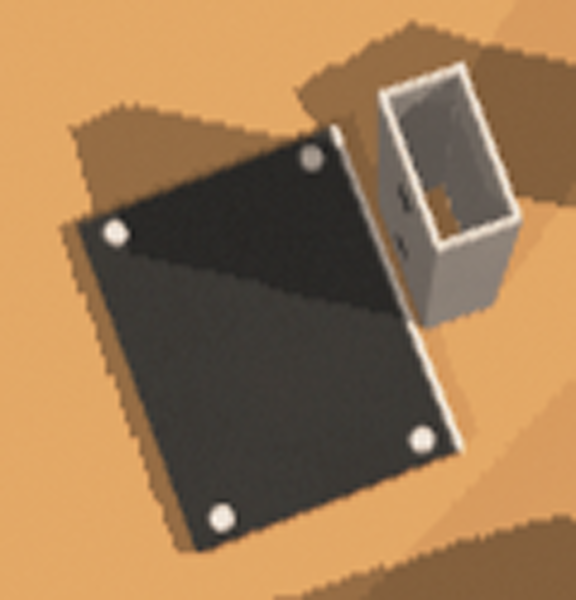

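The crop shows the rest's steel edge running from (337,128) to (462,450). The tube's rim corners are at (380,92), (463,65), (520,215) and (438,250), and its visible foot corners at (428,327) and (495,305), all in crop pixels.

```bash
python3 - <<'E'
from geo import *
d=dict(np.load("top0.npz"))
p=lambda a:np.array(a)/4.8+[245,165]-.5
e=ray(d,p([(337,128),(462,450)]),.016);print("edge",e.round(4).tolist(),np.linalg.norm(e[1]-e[0]))
ex=e[1]-e[0];a=np.degrees(np.arctan2(ex[1],ex[0]));print("edge dir",a,"so rest x heading",a+270)
R=ray(d,p([(80,225),(337,128),(462,450),(197,550)]),.016);print("rest corners",R.round(4).tolist(),"centre",R.mean(0))
T=ray(d,p([(380,92),(463,65),(520,215),(438,250)]),.2);print("top",T.round(4).tolist(),T.mean(0),[np.linalg.norm(T[i]-T[i-1]).round(4) for i in range(4)])
v=T[2]+T[3]-T[0]-T[1];print("tube y dir",np.degrees(np.arctan2(v[1],v[0])))
v=T[0]+T[3]-T[1]-T[2];print("tube x dir",np.degrees(np.arctan2(v[1],v[0])))
F=ray(d,p([(428,327),(495,305)]),0);print("foot",F.round(4).tolist(),"vs top",T[3],T[2])
# bystanders ground-ish
for n,uv,z in[("pipe top",(448,225),.15),("green2 top",(404,172),.2),("oil cap",(396,125),.17),("jar",(261,128),.08),("green1",(198,146),.2),("blue",(320,104),.2),("hammerhead",(283,340),.02),("hammertail",(398,295),.02)]:print(n,ray(d,uv,z).round(3))
s=dict(np.load("scene0.npz"))
c=T.mean(0);print("scene proj top centre",proj(s,[[*c,.2]]),"corners",proj(s,np.c_[T,[.2]*4]).round(0).tolist())
E
```

```text
edge [[0.6149, -0.0919], [0.4736, -0.1378]] 0.14856448234045708
edge dir -162.0086978900462 so rest x heading 107.9913021099538
rest corners [[0.5778, 0.0203], [0.6149, -0.0919], [0.4736, -0.1378], [0.4378, -0.0252]] centre [ 0.52604008 -0.05866217]
top [[0.5843, -0.1085], [0.5926, -0.1382], [0.538, -0.1547], [0.5271, -0.1256]] [ 0.56052727 -0.13175597] [np.float64(0.0597), np.float64(0.0308), np.float64(0.0571), np.float64(0.0311)]
tube y dir -163.2281145737645
tube x dir 108.04933323350521
foot [[0.5285, -0.1269], [0.5366, -0.1564]] vs top [ 0.52713918 -0.12563336] [ 0.53799562 -0.15473179]
pipe top [[ 0.511 -0.324]]
green2 top [[ 0.598 -0.245]]
oil cap [[ 0.694 -0.245]]
jar [[0.735 0.009]]
green1 [[0.662 0.104]]
blue [[ 0.728 -0.109]]
hammerhead [[ 0.322 -0.017]]
hammertail [[ 0.396 -0.246]]
scene proj top centre [[307.62532405 164.68987919]] corners [[304.0, 174.0], [292.0, 169.0], [310.0, 156.0], [324.0, 161.0]]
```

```bash
cat > traj.py <<'E'
import numpy as np
from scipy.spatial.transform import Rotation as Rn
H=np.radians(108); U=np.array([np.cos(H),np.sin(H),0]); W=np.array([-np.sin(H),np.cos(H),0]); Z=np.array([0,0,1.])
C0=np.array([.5260,-.0587,0]); YO=-.0102
TT=.017; AEND=30
def w(x,z): return C0+U*x+W*YO+Z*z
def rim(th):
    t=np.array([np.sin(th),np.cos(th)]);E=np.array([-.060,.016]);th0=np.arctan(.25)
    if th<th0: C=np.array([-.064,0])
    elif th<1.1: C=np.array([-.060-.016*np.tan(th),0])
    else: C=E-.016/np.cos(1.1)*t
    return C+.2*t
def pose(th,o,s,sg=1,aend=AEND,dx=0,dz=0):
    """TCP pose with the front finger's inner face through the tube's lower rim, tip s beyond it"""
    al=np.pi/2-max(th,0)*(90-aend)/90
    a=-U*np.cos(al)-Z*np.sin(al); b=-U*np.sin(al)+Z*np.cos(al)
    r=rim(th)
    p=w(r[0]+dx,r[1]+dz)+o/2*b+(s-TT)*a
    y=sg*b
    return p,Rn.from_matrix(np.c_[np.cross(y,a),y,a]).as_quat()
E
python3 - <<'E'
from workcell import *
from traj import *
print(bot.tcp_to_tips,get_obs()["gripper_width"])
for sg in(1,-1):
  for ae in(30,40):
    for th,o in((0,.04),(.5,.045),(1,.05),(1.3,.06),(1.57,.06)):
        p,q=pose(th,o,.016,sg,ae);j=kinematics.solve_ik(p,q);print(sg,ae,th,p.round(3),None if j is None else np.round(j,2))
E
```

```text
0.017 0.08532855714927483
1 30 0 [ 0.562 -0.135  0.201] [-0.24  0.33  1.78 -0.    1.03  1.02]
1 30 0.5 [ 0.534 -0.05   0.184] [ 0.1   0.27  1.97 -0.43  0.88  1.63]
1 30 1 [0.516 0.006 0.124] [ 0.41  0.44  2.05 -0.87  0.94  2.3 ]
1 30 1.3 [0.511 0.021 0.084] [ 0.53  0.61  2.05 -1.03  1.05  2.59]
1 30 1.57 [0.508 0.031 0.043] [ 0.61  0.8   2.   -1.11  1.17  2.79]
1 40 0 [ 0.562 -0.135  0.201] [-0.24  0.33  1.78 -0.    1.03  1.02]
1 40 0.5 [ 0.534 -0.05   0.183] [ 0.07  0.27  1.96 -0.35  0.88  1.54]
1 40 1 [0.516 0.004 0.122] [ 0.34  0.4   2.05 -0.76  0.87  2.16]
1 40 1.3 [0.512 0.018 0.081] [ 0.46  0.55  2.06 -0.95  0.93  2.46]
1 40 1.57 [0.509 0.026 0.04 ] [ 0.54  0.7   2.04 -1.07  1.02  2.68]
-1 30 0 [ 0.562 -0.135  0.201] [-0.24  0.33  1.78 -0.    1.03 -2.12]
-1 30 0.5 [ 0.534 -0.05   0.184] [ 0.1   0.27  1.97 -0.43  0.88 -1.51]
-1 30 1 [0.516 0.006 0.124] [ 0.41  0.44  2.05 -0.87  0.94 -0.85]
-1 30 1.3 [0.511 0.021 0.084] [ 0.53  0.61  2.05 -1.03  1.05 -0.55]
-1 30 1.57 [0.508 0.031 0.043] [ 0.61  0.8   2.   -1.11  1.17 -0.35]
-1 40 0 [ 0.562 -0.135  0.201] [-0.24  0.33  1.78 -0.    1.03 -2.12]
-1 40 0.5 [ 0.534 -0.05   0.183] [ 0.07  0.27  1.96 -0.35  0.88 -1.6 ]
-1 40 1 [0.516 0.004 0.122] [ 0.34  0.4   2.05 -0.76  0.87 -0.99]
-1 40 1.3 [0.512 0.018 0.081] [ 0.46  0.55  2.06 -0.95  0.93 -0.68]
-1 40 1.57 [0.509 0.026 0.04 ] [ 0.54  0.7   2.04 -1.07  1.02 -0.46]
```

```bash
python3 - <<'E'
from workcell import *
from traj import *
import cv2
p,q=pose(0,.044,.018,-1,dx=.006)
bot.servo_line([.249,-.573,.34],velocity=.2)
bot.reach(p+[0,0,.11],q)
bot.servo_line(p+[0,0,.02],velocity=.1)
hand.move_gripper(.044,20)
ims=[vision.read_camera(n)["frame"] for n in("scene","top")]
im=np.hstack([cv2.resize(ims[0][90:270,200:400],None,fx=2,fy=2),cv2.resize(ims[1][120:300,230:430],None,fx=2,fy=2)])
cv2.imwrite("pics/a.png",im[:,:,::-1])
o=get_obs();print(o["time_s"],o["position"],p,o["wrist_force"],o["gripper_width"])
E
```

```text
4.2917 [ 0.56040607 -0.13161185  0.21900362] [ 0.56042214 -0.13163255  0.199     ] [-1.061174    0.4791566  -0.77255038] 0.04396532138325238
```

View pics/a.png

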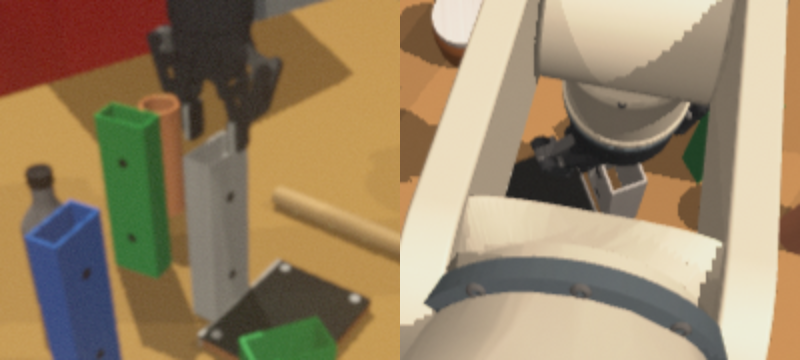

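The left crop shows the fingers straddling the grey tube's top along its thin direction: the front tip is at (235,150), the rear tip at (192,135), and both are level with the rim. I'll go down and start tilting.

```bash
python3 - <<'E'
from workcell import *
from traj import *
import cv2
bot.servo_line(pose(0,.044,.018,-1,dx=.006)[0],velocity=.05)
print(get_obs()["wrist_force"].round(2))
hand.move_gripper(.040)
for th in np.arange(0.02,.46,.04):
    dx=.004*max(0,1-th/.2)
    p,q=pose(th,.040,.018,-1,dx=dx)
    bot.servo_line(p,q,velocity=.025)
    o=get_obs();print(round(th,2),round(o["time_s"],1),o["wrist_force"].round(2))
ims=[vision.read_camera(n)["frame"] for n in("scene","top")]
im=np.hstack([cv2.resize(ims[0][90:270,200:400],None,fx=2,fy=2),cv2.resize(ims[1][120:300,230:430],None,fx=2,fy=2)])
cv2.imwrite("pics/b.png",im[:,:,::-1])
E
```

```text
[ 0.87  0.69 -0.43]
0.02 5.3 [0.69 0.11 0.39]
0.06 5.8 [-0.35  0.01  0.07]
0.1 6.2 [ 0.17  0.56 -0.63]
0.14 6.7 [ 0.64 -0.1   0.53]
0.18 7.1 [-0.31  0.08  0.12]
0.22 7.5 [-0.56 -0.46  0.59]
0.26 8.0 [ 0.57  0.03 -0.09]
0.3 8.4 [-0.61  0.13 -0.12]
0.34 8.9 [-0.21  0.73 -0.17]
0.38 9.3 [-0.19 -0.56 -0.51]
0.42 9.8 [ 0.11 -0.18 -0.78]
```

View pics/b.png

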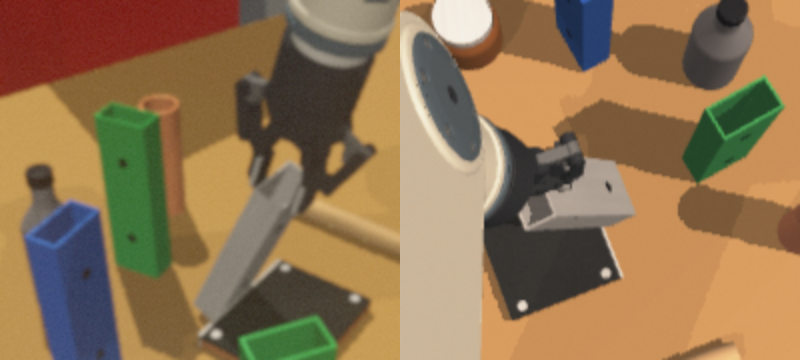

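The tube is now leaning at about 0.42 rad in the scene crop, its top end at (290,180) between the fingers and still in line with the rest. I'll carry on.

```bash
python3 - <<'E'
from workcell import *
from traj import *
import cv2
o_=.040
for th in np.arange(.46,1.11,.04):
    on=np.clip(.040+.020*(th-.5)/.7,.040,.060)
    if on-o_>.002:
        hand.move_gripper(on); o_=on
    p,q=pose(th,o_,.018,-1)
    bot.servo_line(p,q,velocity=.025)
    o=get_obs();print(round(th,2),round(o["time_s"],1),round(o_,4),o["wrist_force"].round(1))
ims=[vision.read_camera(n)["frame"] for n in("scene","top")]
im=np.hstack([cv2.resize(ims[0][90:270,200:400],None,fx=2,fy=2),cv2.resize(ims[1][120:300,230:430],None,fx=2,fy=2)])
cv2.imwrite("pics/c.png",im[:,:,::-1])
E
```

```text
0.46 10.3 0.04 [-0.1  0.8 -1. ]
0.5 10.7 0.04 [ 0.6  1.3 -0.6]
0.54 11.2 0.04 [-0.  -0.8 -0.3]
0.58 11.8 0.0423 [-0.1  0.2 -1.6]
0.62 12.2 0.0423 [-1.   0.5 -0.2]
0.66 12.8 0.0446 [-0.3  1.  -1.6]
0.7 13.2 0.0446 [-0.3  0.4 -1.6]
0.74 13.8 0.0469 [-0.4  1.3 -0.7]
0.78 14.3 0.0469 [ 0.1  1.7 -0.2]
0.82 14.9 0.0491 [-1.   0.5 -1.8]
0.86 15.3 0.0491 [-0.4  1.5 -1.2]
0.9 15.9 0.0514 [-0.9  1.7 -0.8]
0.94 16.3 0.0514 [-1.1  2.4 -0.9]
0.98 16.9 0.0537 [-1.1  1.4 -2.3]
1.02 17.3 0.0537 [-0.4  1.7 -0.9]
1.06 17.9 0.056 [-0.3  0.2 -1.8]
1.1 18.3 0.056 [ 0.2  0.8 -2.8]
```

View pics/c.png

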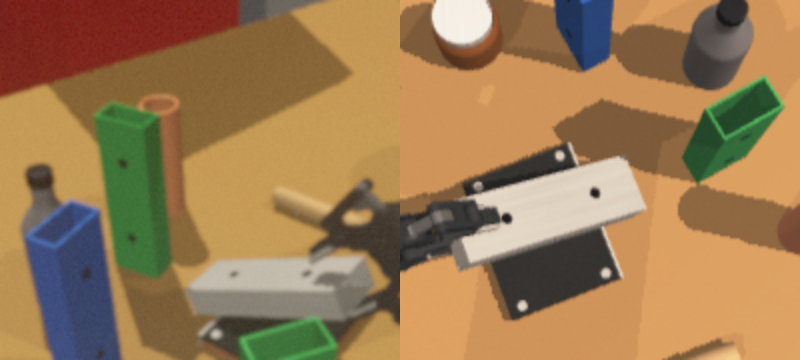

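The top crop shows the tube in line with the rest. Its foot end, at about (635,183), overhangs the steel edge by about 40 mm, as the model predicted. The finger is still under the rim. Next is the final lowering.

```bash
python3 - <<'E'
from workcell import *
from traj import *
import cv2
o_=.056
for th in np.r_[np.arange(1.14,1.51,.04),1.52,1.54]:
    on=np.clip(.040+.020*(th-.5)/.7,.040,.060)
    if on-o_>.002 : hand.move_gripper(on); o_=on
    s=np.interp(th,[1.3,1.54],[.018,.008])
    p,q=pose(th,o_,s,-1)
    bot.servo_line(p,q,velocity=.02)
    o=get_obs();print(round(th,2),round(o["time_s"],1),round(o_,4),o["wrist_force"].round(1))
ims=[vision.read_camera(n)["frame"] for n in("scene","top")]
im=np.hstack([cv2.resize(ims[0][90:270,200:400],None,fx=2,fy=2),cv2.resize(ims[1][120:300,230:430],None,fx=2,fy=2)])
cv2.imwrite("pics/d.png",im[:,:,::-1])
E
```

```text
1.14 19.1 0.0583 [ 0.9 -0.1 -1.2]
1.18 19.5 0.0583 [ 0.3  0.6 -1. ]
1.22 20.0 0.0583 [ 0.3  0.3 -1.6]
1.26 20.5 0.0583 [-0.6  0.  -1.8]
1.3 20.9 0.0583 [ 0.4 -0.5 -1.4]
1.34 21.4 0.0583 [-0.3  0.7 -1.3]
1.38 21.8 0.0583 [-1.   0.6 -2.3]
1.42 22.3 0.0583 [ 0.3  0.4 -1. ]
1.46 22.7 0.0583 [-0.7  0.5 -1.8]
1.5 23.2 0.0583 [ 0.2  0.1 -3.1]
1.52 23.5 0.0583 [-0.  -0.6 -1.5]
1.54 23.8 0.0583 [ 0.9  0.7 -1.7]
```

View pics/d.png

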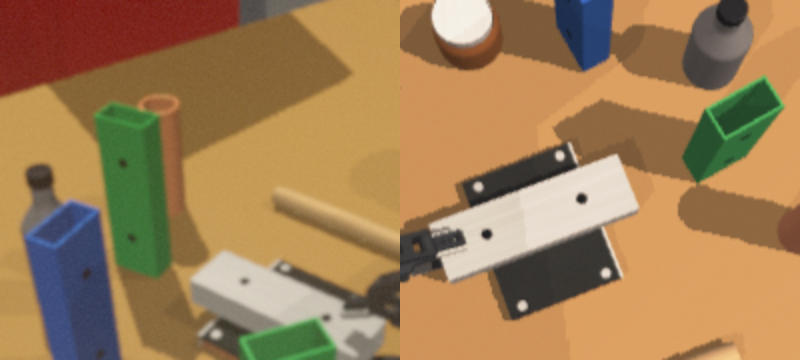

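The tube is almost flat: the top crop shows its ends at about (440,255) and (628,183), in line with the rest. I'll draw the finger out horizontally so the rim slides down to the tip.

```bash
python3 - <<'E'
from workcell import *
from traj import *
import cv2
for d in(.006,.012,.020,.030,.07):
    p,q=pose(1.54,.0583,.008,-1,dx=d)
    bot.servo_line(p,q,velocity=.012 if d<.05 else .04)
    o=get_obs();print(d,round(o["time_s"],1),o["wrist_force"].round(1))
bot.servo_line(p+U*.05+Z*.12,velocity=.1)
bot.servo_line(p+U*.10+Z*.2,velocity=.1)
bot.dwell(.5)
ims=[vision.read_camera(n) for n in("scene","top")]
np.savez("topE.npz",**ims[1]);ims=[i["frame"] for i in ims]
im=np.hstack([cv2.resize(ims[0][90:270,200:400],None,fx=2,fy=2),cv2.resize(ims[1][120:300,230:430],None,fx=2,fy=2)])
cv2.imwrite("pics/e.png",im[:,:,::-1])
f=ims[1];hsv=cv2.cvtColor(f,cv2.COLOR_RGB2HSV)
m=((hsv[...,1]<70)&(hsv[...,2]>120)).astype(np.uint8);k=np.zeros_like(m);k[190:265,240:360]=m[190:265,240:360]
from geo import ray
c=max(cv2.findContours(k,cv2.RETR_EXTERNAL,cv2.CHAIN_APPROX_NONE)[0],key=cv2.contourArea)[:,0]
P=ray(dict(np.load("topE.npz")),c,.048)-C0[:2]
L=(np.c_[P@U[:2],P@W[:2]]*1000).astype(np.float32);print(cv2.minAreaRect(L))
E
```

```text
0.006 24.5 [ 0.5  0.6 -0.8]
0.012 25.2 [0.2 0.1 0.2]
0.02 26.0 [-0.1  0.4 -0.9]
0.03 27.0 [-0.6 -0.   0.5]
0.07 28.1 [ 0.1  0.2 -0.1]
((3.137054443359375, 17.103221893310547), (198.98411560058594, 116.84648895263672), 0.08422399312257767)
```

View pics/e.png

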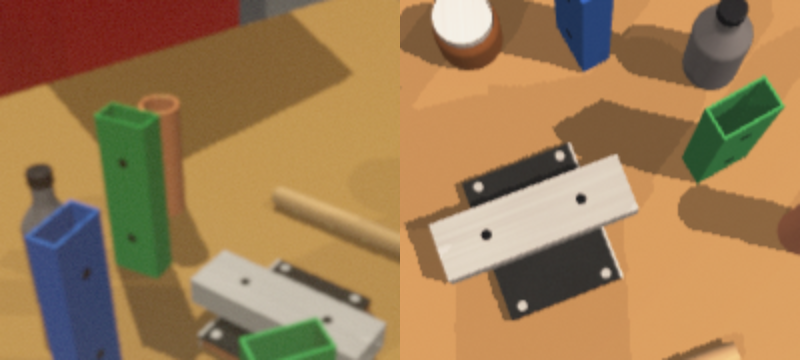

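The tube lies flat across the rest in both crops. It is aligned, its middle is about 3 mm from the rest's centre along x, and the gripper is clear. I'll hand it in.

```bash
python3 -c "
from workcell import *
print(hand_in())"
```

```text
the job is handed in; nothing more can be done
None
```

The tube was tipped over the edge and eased down onto its broad face across the rest, in line with it and about 3 mm off centre along x; the fingers are clear and the job is handed in (no verdict was returned).

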